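# Clear the guard door, open it and trip the limit switch by hand

### The arm

A 6-joint arm with a two-finger parallel gripper is mounted at the origin on a cart in front of the work surface, level with it; the furniture and walls round the work are solid. World frame = base frame: x ahead of the robot, y to its left, z up, the work surface at z = 0. Lengths are in m, angles in rad, forces in N, time in s.
With the tool pointing down it reaches from about 0.3 to 0.775 m from the base axis. Payload 14.6 kg.
Tool frame: the origin (TCP) lies at the very end of the fingers, on their centre line; the grasp point (between the pads) lies 19 mm behind it; z points along the fingers, y is the line along which they close (so a half turn about z gives the same grasp; the last joint's range is limited). The gripper opens to 94 mm and grips with 3 to 60 N. Pads are 16 mm wide; open, the fingers measure 119 mm over their backs; the gripper's body (75 mm by 177 mm) begins 78 mm behind the grasp point.
Start: joints at [1.139, 0.3, 1.521, -0, 1.321, -0.067], TCP at [0.196, 0.514, 0.205] pointing down, gripper open.
Joint ranges: [-3.03, 3.03], [-0.79, 2.21], [0.23, 2.52], [-1.04, 4.18], [0, 3.07], [-2.55, 2.55]. Speed limits (rad/s): [2.22, 2.22, 2.57, 3.14, 3.14, 3.14].

### API

Orientations are given as [roll, pitch, yaw] about the fixed x, y, z axes, in that order (R = Rz(yaw) Ry(pitch) Rx(roll)).
In Python, from station import ctrl gives the robot as it stands.
- The arm moves only by the shell command python3 -m pendant 'ROWS' [OPENING] [FORCE]. ROWS is JSON, a list of rows, each a list of 2 entries, a list of its own where there are three numbers: the shift along the world's x, y, z in cm, then the turn about the world's z in rad. A call has 1 to 20 rows; each row shifts and turns the commanded pose from where the row before left it; what a row does not reach is not made up. A row lasts 1/12 s, in which the tool goes at most 41.7 mm and 7.16 degrees, less where a joint would pass 70% of its speed; a pose out of reach is approached as far as the arm can. A call is refused whole if a number of a shift passes 4.17 or a number of a turn 0.125, either way. A call with a gripper value outside its range is refused whole. OPENING is the opening, from 0 (shut) to 1 (fully open), set as the call begins (- or left out, the last holds). The fingers move at their own pace and stop on an object; FORCE is the grip in N (left out, the last holds). Time passes only in rows, so rows that do not move let the fingers close. It gives the time, the measured TCP pose, the force, the opening and the grip force at its end, in the units of the state.
- ctrl.get_obs(): the state, without advancing time (a new reading comes with each control period).
- ctrl.camera(name): name is "scene" or "top" or "wrist"; returns a dict with "color" (480x640x3 uint8, red, green, blue), "intrinsics" (3x3 intrinsics, pixels), "k1" (the pictures are not rectified: a ray, as slopes to the right and down, at radius r is drawn at 1 + k1 r^2 times it, then the intrinsics apply), "camera_from_world" (4x4, takes a point from world to camera coordinates). Camera axes: x right, y down, z forward; pixel columns grow to the right and rows downward; lengths in m; the calibration is good to about 2 mm. A picture is of the moment at which its call begins. There is no depth.
- ctrl.hand_in(): hands the job in; it is judged then, once.
The state is a dict: "time_s": time; "qpos": joint angles; "joint_vel": joint speeds; "tau": joint torques, N m; "ee_pos": TCP position; "eef_rot": TCP orientation; "force": force on the tool from outside, world axes, zero at the start; "moment": the same for the moment, N m; "grip_width": finger opening in m; "grip_force": force on a finger pad.
Only numpy, scipy, OpenCV 4.12 (cv2) and the standard library are available. Lean on these libraries where they do the work, as an engineer would, in place of code of your own. Each camera call takes 0.05 s, during which the arm holds its last target. There are 200 camera calls.

### The job

Check the limit switch behind the yellow guard door. First lay the wooden stick, which lies in the way of the door's swing, flat on the plywood board, in the space left by the grease tin that stands on it; then swing the door wide open by its black handle, and leave it open. Then gently push the switch's roller arm over, away from the door's hinges, until it clicks, and let it spring back, leaving everything else on the bench where it is.

Things in the scene. Friction and masses are not known exactly. Their poses are not given: they have to be found in the camera images.
- station: Fixed blue steel guard housing, 210 mm deep (x) by 210 wide (y, base plate 230) by 150 high; origin at the centre of its underside, its front looks along its own -x. Its rear part (x from -20 to 100 mm) is closed; its front part (x from -105 to -20 mm) is a bay with 6 mm side walls at y = +-102 mm, 150 high, open to the front and above but for the door's panel and hood.
- door (a joint): Guard door's angle in rad: 0 closed, grows as its free edge swings out to the front, stop at 1.65; wide open means over 1.2. Stays where it is left (hinge friction about 0.1 N m). Yellow panel 206 mm wide, z 19 to 151 mm, with a hood flange (z 151 to 155 mm) reaching 80 mm behind it: it roofs the bay when shut and swings with the door. Thin things pass below the door, the stick does not.
- door_hinge (a point): Point on the door's vertical hinge axis, at the bay's left front corner: station frame x -105, y +105 mm, at the height of the handle's grip point (135 mm). Axes as the station's.
- door_handle (a point): Grip point of the handle: an upright black round bar of 14 mm diameter, free from z 98 to its free top end at 175 mm, carried below by one horizontal 12 mm arm at z 90 mm. The point is on the bar's axis at z 135 mm, 160 mm from the hinge along the panel and 45 mm in front of its face. Moves and turns with the door: with the door shut its axes are the station's.
- limit_switch: Fixed grey switch housing on the bay's rear wall, 40 mm wide (y), front face of head 32 mm before the wall. Origin on the arm's shaft axis at the wall, 85 mm above the bench; the shaft runs along its own -x. Head's top 15 mm above the origin. Its sideways place in the bay varies.
- roller_arm (a joint): Roller arm's angle in rad, 0 at rest. At rest the arm leans 0.44 rad from upright towards the hinge side (station +y); pushing the roller towards the station's -y makes the value grow. It clicks at 0.6; end stop at 1.1. Return spring: about 2.5 N at the roller at rest, 7 N at the click, 11 N at the stop. Springs back by itself when let go.
- roller (a point): Centre of the white roller (20 mm diameter, 14 mm long along station x) at the end of the 52 mm arm; about 132 mm above the bench at rest, 50 mm in front of the bay's rear wall. Moves with the arm, on a circle of 52 mm about the shaft.
- wood_stick: Loose brown wooden stick, 22 x 115 x 24 mm (x, y, z), lying in front of the door; origin at the centre of its underside, long axis its own y.
- stick_mid (a point): Centre of the stick, 12 mm above its underside.
- ply_board: Fixed plywood board lying on the bench, 125 x 400 x 18 mm (x, y, z), long axis its own y; origin at the centre of its underside, top at z 18 mm.
- grease_tin: Green and yellow round tin, 69 mm diameter, 81 high, standing somewhere on the board; origin at the centre of its underside. Leave alone.
- pressure_gauge: White dial gauge with brass stem, 90 x 65 x 29 mm, lying right of the housing; leave alone.
- mug: White mug, 77 x 109 x 98 mm, left of the housing; leave alone.
- pliers: Red-handled pliers, 51 x 188 x 14 mm, at the front left; leave alone.
Mind the look-alikes: they are no part of the job. Of the things shaped like the wood_stick, the brown one is meant.

How it is judged:
By the outcome, as a careful person would: the job done as asked, in the order asked, and still so for the second after the job is handed in, with the robot touching nothing.
It also fails if it takes over 67 s, if anything falls off the work surface, if the arm or the gripper's body presses on something with over 40 N, if the wrist force passes 120 N, or if a joint passes its speed limit or range.

## Working session

There is one attempt and no reset: what is moved stays moved. The work goes in short steps, Python scripts to look and compute and a shell command to move; the robot and the scene stay as the last step left them, time stands still between calls to the robot, and variables do not carry over. Pictures are saved under pics/ and viewed, at most 10 in all, crops included, and the job is handed in when it is done.

```bash
mkdir -p pics; ls; cat > h.py <<'E'
import numpy as np, cv2, json, pickle
from station import ctrl
def snap(n, f):
    c=ctrl.camera(n); cv2.imwrite(f'pics/{f}.png', c['color'][:,:,::-1]); pickle.dump(c,open(f'pics/{f}.pkl','wb')); return c
def load(f): return pickle.load(open(f'pics/{f}.pkl','rb'))
def ray(c,u,v):
    K=np.array(c['intrinsics']);T=np.array(c['camera_from_world'])
    d=np.array([(u-K[0,2])/K[0,0],(v-K[1,2])/K[1,1]]);s=d.copy()
    for _ in range(30): s=d/(1+c['k1']*(s@s))
    R=T[:3,:3]; return -R.T@T[:3,3], R.T@np.array([s[0],s[1],1])
def atz(c,u,v,z):
    o,d=ray(c,u,v); return o+d*(z-o[2])/d[2]
def tri(*obs):
    A=np.zeros((3,3));b=np.zeros(3);L=[]
    for c,u,v in obs:
        o,d=ray(c,u,v);d=d/np.linalg.norm(d);P=np.eye(3)-np.outer(d,d);A+=P;b+=P@o;L.append((P,o))
    x=np.linalg.solve(A,b); return x,[np.linalg.norm(P@(x-o))*1e3 for P,o in L]
def proj(c,p):
    T=np.array(c['camera_from_world']);q=T[:3,:3]@np.array(p)+T[:3,3];s=q[:2]/q[2];s=s*(1+c['k1']*(s@s));K=np.array(c['intrinsics'])
    return [K[0,0]*s[0]+K[0,2],K[1,1]*s[1]+K[1,2]]
def crop(f,x0,y0,x1,y1,k,out):
    im=cv2.imread(f'pics/{f}.png')[y0:y1,x0:x1]; cv2.imwrite(f'pics/{out}.png',cv2.resize(im,None,fx=k,fy=k,interpolation=cv2.INTER_CUBIC))
E
python3 - <<'E'
from h import *
for n in('scene','top','wrist'):
    c=snap(n,n+'0'); print(n,ray(c,320,240))
o=ctrl.get_obs();print(o)
E
```

```text
pics
scene (array([ 0.09091799, -0.77280668,  0.86470973]), array([ 0.3855873 ,  0.65658718, -0.64830731]))
top (array([0.4263307 , 0.01288111, 1.48352302]), array([ 0.07964289, -0.02322715, -0.9967945 ]))
wrist (array([0.11814843, 0.54425032, 0.38408975]), array([ 0.27323292, -0.10013163, -0.95673445]))
{'time_s': 0.15, 'qpos': array([ 1.13938810e+00,  3.00311950e-01,  1.52143028e+00,  1.63566800e-05,
        1.32072936e+00, -6.66467107e-02]), 'joint_vel': array([ 0.00097741, -0.00236848, -0.00138503, -0.00176042,  0.00122924,
       -0.00132871]), 'tau': array([-7.89620681e-04, -5.31960011e+01, -3.52824140e+01,  7.07486691e-02,
        2.35441898e-02, -4.79227606e-05]), 'ee_pos': array([0.19613647, 0.51361972, 0.20503743]), 'eef_rot': array([-3.14071672e+00, -7.43441835e-05,  2.77682706e+00]), 'force': array([-1.25157662,  0.67909717, -0.30831173]), 'moment': array([ 0.01954705, -0.03742622,  0.00466299]), 'grip_force': 0.0, 'grip_width': 0.09403105919824994}
```

View pics/top0.png

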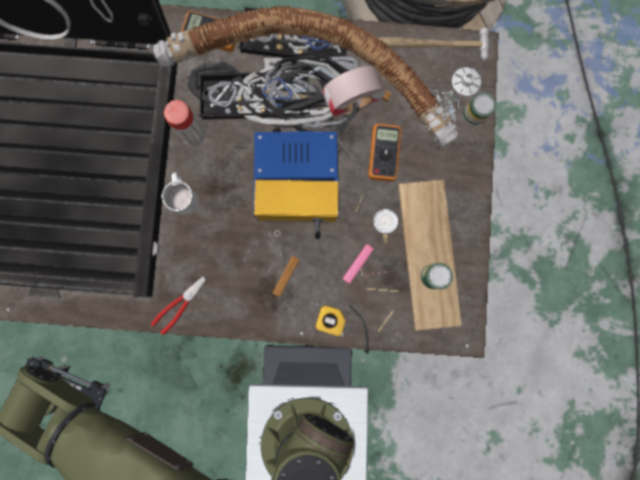

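View pics/scene0.png

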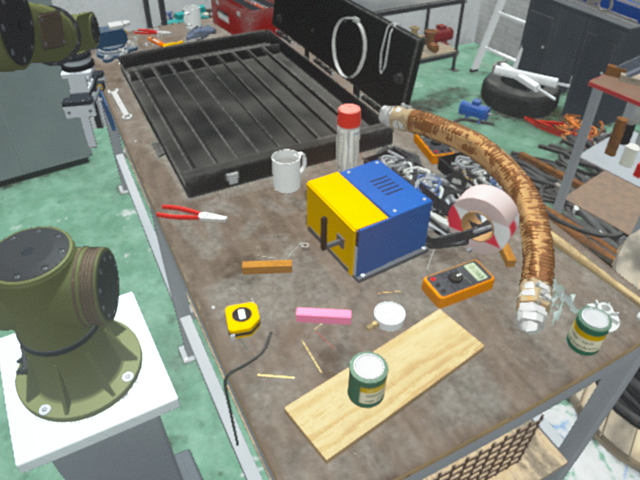

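Top view: the brown stick is at (286,276). Its look-alike is the pink stick at (358,263). The board runs from (424,182) to (438,328), with the tin on it at (437,277). A second tin off the board at (480,108) isn't ours. The handle is at about (318,228) and the door is shut. I choose the brown stick and check it in an enlarged crop.

```bash
python3 - <<'E'
from h import *
t=load('top0');s=load('scene0')
print('K',np.array(t['intrinsics'])[0,0],np.array(s['intrinsics'])[0,0])
for n,u,v,z in [('stickA',293,257,.024),('stickB',279,294,.024),('tin',438,276,.081),('b1',400,184,.018),('b2',443,180,.018),('b3',462,325,.018),('b4',416,330,.018),('FL',255,218,.155),('FR',338,218,.155),('RL',255,132,.15),('RR',338,132,.15),('handle',318,224,.175),('pink',358,263,.024)]:
    print(n,atz(t,u,v,z).round(3))
def pan(f,x0,y0,x1,y1,w,h):
    im=cv2.imread(f'pics/{f}.png')[y0:y1,x0:x1]; return cv2.resize(im,(w,h),interpolation=cv2.INTER_CUBIC)
a=np.hstack([pan('top0',250,200,350,300,400,400),pan('scene0',230,180,330,280,400,400)])
b=np.hstack([pan('top0',390,170,490,220,400,200),pan('top0',390,250,490,335,400,200)])
cv2.imwrite('pics/m1.png',np.vstack([a,b]))
E
```

```text
K 542.5516823742898 538.1090348100637
stickA [0.495 0.05  0.024]
stickB [0.395 0.085 0.024]
tin [ 0.453 -0.328  0.081]
b1 [ 0.704 -0.237  0.018]
b2 [ 0.718 -0.356  0.018]
b3 [ 0.325 -0.409  0.018]
b4 [ 0.309 -0.285  0.018]
FL [0.582 0.143 0.155]
FR [ 0.588 -0.061  0.155]
RL [0.801 0.152 0.15 ]
RR [ 0.807 -0.057  0.15 ]
handle [ 0.57  -0.012  0.175]
pink [ 0.484 -0.125  0.024]
```

View pics/m1.png

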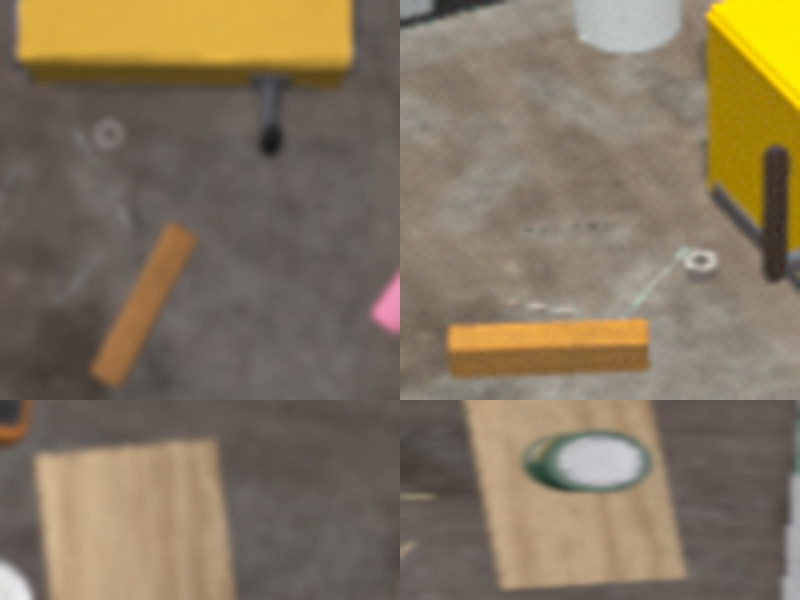

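The montage confirms the brown stick: top-view crop corners (175,222)–(115,387), scene crop near top edge (448,348)–(648,342). The handle top is at crop (269,132) in the top view and (776,150) in the scene.

```bash
python3 - <<'E'
from h import *
t=load('top0');s=load('scene0')
T=lambda x,y:(t,250+x/4,200+y/4); S=lambda x,y:(s,230+(x-400)/4,180+y/4)
for n,a,b in [('B near',(115,387),(448,348)),('A near',(197,236),(648,342)),('A far',(175,222),(648,319)),('B far',(90,373),(449,325)),('handle top',(269,132),(776,150)),('FLtop',(18,62),(709,12))]:
    print(n,tri(T(*a),S(*b)))
for n,p in [('b1',(399.25,183.75)),('b2',(444,180)),('b3',(461.75,325.2)),('b4',(415.5,329.9))]: print(n,atz(t,*p,.018).round(4))
print('tin',atz(t,439.5,276.3,.099))
E
python3 -m pendant '[[[1.7,-3,0],0],[[1.7,-3,0],0],[[1.7,-3,0],0],[[1.7,-3,0],0],[[1.7,-3,0],0],[[1.7,-3,0],0],[[1.7,-3,0],0],[[1.7,-3,0],0],[[1.7,-3,0],0],[[1.7,-3,0],0],[[1.7,-3,0],0],[[1.7,-3,0],0],[[1.7,-3,0],0],[[1.7,-3,0],0],[[1.1,-2.6,0],0],[[0,0,0],0],[[0,0,0],0]]'
```

```text
B near (array([0.38857813, 0.08502128, 0.02309363]), [np.float64(0.5862651393857787), np.float64(0.5862651393857571)])
A near (array([0.49052164, 0.03326284, 0.0231519 ]), [np.float64(0.28494057360491715), np.float64(0.2849405736049488)])
A far (array([0.49905414, 0.0484545 , 0.02503693]), [np.float64(0.1442794842345725), np.float64(0.1442794842345845)])
B far (array([0.39711938, 0.1021135 , 0.02334939]), [np.float64(0.24286934590412337), np.float64(0.24286934590402692)])
handle top (array([ 0.5479633 , -0.01051439,  0.17004768]), [np.float64(0.22106996330840664), np.float64(0.2210699633084147)])
FLtop (array([0.5909682 , 0.14439308, 0.15037882]), [np.float64(1.9711521496428652), np.float64(1.9711521496427984)])
b1 [ 0.7042 -0.2351  0.018 ]
b2 [ 0.7184 -0.3589  0.018 ]
b3 [ 0.324  -0.4081  0.018 ]
b4 [ 0.3088 -0.2832  0.018 ]
tin [ 0.45209115 -0.32730161  0.099     ]
time_s: 1.57
ee_pos: [0.4453, 0.0669, 0.2051]
eef_rot: [-3.141, -0.001, 2.774]
force: [-0.6, -0.2, -0.3]
grip_width: 0.0942
grip_force: 0.0
```

```bash
python3 - <<'E'
from h import *
w=snap('wrist','w1'); print(ray(w,320,240), proj(w,(.4438,.0672,.024)))
E
```

```text
(array([0.36746128, 0.09760768, 0.38432987]), array([ 0.27269062, -0.0998999 , -0.95691338])) [np.float64(317.26946825329884), np.float64(213.72665054070262)]
```

View pics/w1.png

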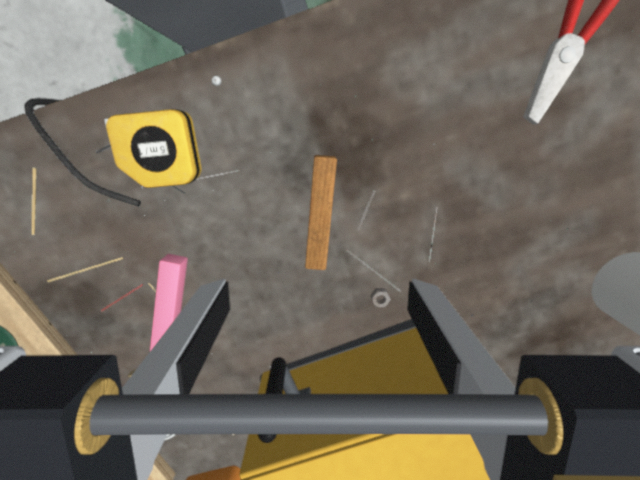

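Wrist view: the brown stick's top-face corners are about (314,156), (337,158), (327,269), (306,267). The area around it is clear.

```bash
python3 - <<'E'
from h import *
w=load('w1');t=load('top0');s=load('scene0')
P=[atz(w,*p,.024)[:2] for p in [(314,156),(337,158),(327,269),(306,267)]]
P=np.array(P);print(P.round(4),P.mean(0)); d=P[2:].mean(0)-P[:2].mean(0);print(np.degrees(np.arctan2(d[1],d[0])),np.linalg.norm(d))
print(tri((w,321,212.5),(t,286.06,276.1),(s,267.1,263.4)))
print('handle top w',tri((w,279,362),(t,317.3,233),(s,324,217.5)))
E
```

```text
[[0.3906 0.0844]
 [0.4002 0.1041]
 [0.502  0.0555]
 [0.4922 0.036 ]] [0.44624166 0.07001518]
-25.476065449517407 0.11268318157570698
(array([0.4443333 , 0.06913901, 0.02142313]), [np.float64(1.767542881644967), np.float64(1.844206208781768), np.float64(0.6284444927727051)])
handle top w (array([ 0.54313458, -0.00105578,  0.14375606]), [np.float64(25.581237847185687), np.float64(12.573984340532222), np.float64(19.332505306265283)])
```

```bash
python3 -m pendant '[[[0,0.2,-3],-0.09],[[0,0,-4],0],[[0,0,-4],0],[[0,0,-4],0],[[0,0,-2.5],0],[[0,0,-1.5],0],[[0,0,-1],0],[[0,0,0],0],[[0,0,0],0]]' 0.6; python3 -m pendant '[[[0,0,0],0],[[0,0,0],0],[[0,0,0],0],[[0,0,0],0],[[0,0,0],0],[[0,0,0],0],[[0,0,0],0],[[0,0,0],0],[[0,0,0],0]]' 0 20
```

```text
time_s: 2.37
ee_pos: [0.4453, 0.0704, 0.0059]
eef_rot: [3.141, 0.0, 2.688]
force: [0.7, 0.4, 0.0]
grip_width: 0.0568
grip_force: 0.0
time_s: 3.12
ee_pos: [0.4453, 0.0698, 0.0057]
eef_rot: [3.141, 0.0, 2.687]
force: [-1.5, -0.4, 6.1]
grip_width: 0.0214
grip_force: 20.0
```

```bash
python3 -m pendant '[[[0,0,2],0],[[0,0,4],0],[[0,0,4],0],[[0,0,4],0],[[0,0,4],0],[[0,0,2],0],[[0,0,0],0]]';  python3 -m pendant '[[[1.1,-2,0],0],[[1.1,-2.7,0],0.058],[[1.1,-2.7,0],0.058],[[1.1,-2.7,0],0.058],[[1.1,-2.7,0],0.058],[[1.1,-2.7,0],0.058],[[1.1,-2.7,0],0.058],[[1.1,-2.7,0],0.058],[[1.1,-2.7,0],0.058],[[1.1,-2.7,0],0.058],[[1.1,-2.7,0],0.058],[[1.1,-2.7,0],0],[[1.1,-2.7,0],0],[[1.2,-2.6,0],0],[[0,-1,0],0],[[0,0,0],0],[[0,0,0],0]]'; python3 - <<'E'
from h import *
w=snap('wrist','w2')
E
```

```text
time_s: 3.7
ee_pos: [0.4467, 0.0699, 0.2098]
eef_rot: [3.138, 0.006, 2.687]
force: [1.2, -0.1, -0.8]
grip_width: 0.0218
grip_force: 20.0
time_s: 5.12
ee_pos: [0.5997, -0.3097, 0.2041]
eef_rot: [3.14, -0.001, -3.017]
force: [-0.8, -0.0, -1.0]
grip_width: 0.0219
grip_force: 20.0
```

View pics/w2.png

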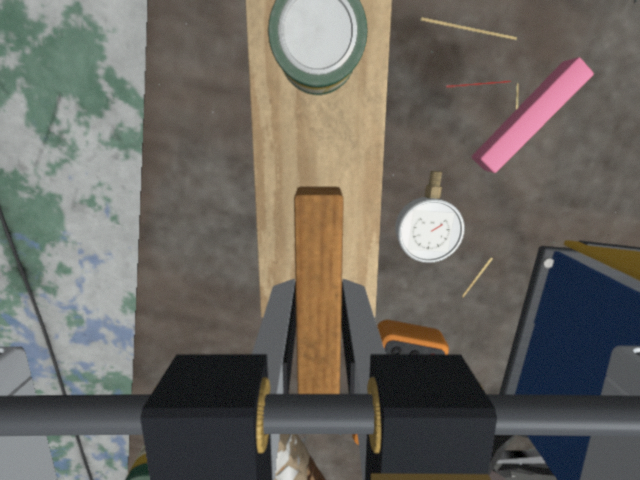

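Wrist view over the board: the held brown stick spans (318,190)–(318,395) and is parallel to the board edges ((257,200), (382,200)). The tin's near edge is at (318,93), well away from it.

```bash
python3 - <<'E'
from h import *
w=load('w2');t=load('top0');s=load('scene0')
a,b=atz(w,258,200,.018),atz(w,382,200,.018);print(a,b,(a+b)/2,np.linalg.norm(a-b)); print(atz(w,318,93,.018))
a,b=atz(w,251,100,.018),atz(w,388,50,.018);print(a,b)
u=np.array([.9925,.122]);n=np.array([-.122,.9925])
for p in [(258,200),(382,200),(388,50),(248,20)]: print(p,(atz(w,*p,.018)[:2]-[.5138,-.3213])@n)
# height of board from the tin's base near edge & corner in scene: far right corner of board
print('corner b1 h',tri((t,399.25,183.75),(s,438,312)), 'b4',tri((t,415.5,329.9),(s,287,408)))
E
```

```text
[ 0.59294874 -0.37047117  0.018     ] [ 0.57772374 -0.24842428  0.018     ] [ 0.58533624 -0.30944772  0.018     ] 0.12299286887302421
[ 0.48750259 -0.32367588  0.018     ]
[ 0.50113127 -0.38393033  0.018     ] [ 0.44486564 -0.26661631  0.018     ]
(258, 200) -0.0584585359025769
(382, 200) 0.06453045977909853
(388, 50) 0.06268355236842038
(248, 20) -0.059780234706714674
corner b1 h (array([ 0.70410469, -0.23550532,  0.00748183]), [np.float64(2.4823776802231055), np.float64(2.4823776802230433)]) b4 (array([ 0.31039995, -0.28466919,  0.01479921]), [np.float64(2.0758554708208616), np.float64(2.0758554708209354)])
```

```bash
python3 -m pendant '[[[0,0,-2],0],[[0,0,-4],0],[[0,0,-4],0],[[0,0,-4],0],[[0,0,-2.5],0],[[0,0,-1.2],0],[[0,0,0],0],[[0,0,0],0],[[0,0,-0.1],0],[[0,0,-0.1],0],[[0,0,0],0],[[0,0,0],0]]'
```

```text
time_s: 6.17
ee_pos: [0.6005, -0.3104, 0.0274]
eef_rot: [-3.141, 0.001, -3.016]
force: [-0.3, 0.1, -0.7]
grip_width: 0.022
grip_force: 20.0
```

```bash
python3 -m pendant '[[[0,0,-0.1],0],[[0,0,-0.1],0],[[0,0,-0.1],0],[[0,0,0],0],[[0,0,0],0]]'
```

```text
time_s: 6.58
ee_pos: [0.6003, -0.3103, 0.0236]
eef_rot: [-3.141, 0.0, -3.016]
force: [0.3, -0.9, 1.3]
grip_width: 0.0219
grip_force: 20.0
```

```bash
python3 -m pendant '[[[0,0,-0.05],0],[[0,0,-0.05],0],[[0,0,0],0],[[0,0,0],0]]'
```

```text
time_s: 6.92
ee_pos: [0.6003, -0.3103, 0.0235]
eef_rot: [-3.141, 0.0, -3.016]
force: [-4.3, 2.0, 10.8]
grip_width: 0.0221
grip_force: 20.0
```

```bash
python3 -m pendant '[[[0,0,0],0],[[0,0,0],0],[[0,0,0],0],[[0,0,0],0],[[0,0,0],0],[[0,0,0.5],0],[[0,0,2],0],[[0,0,4],0],[[0,0,4],0],[[0,0,4],0],[[0,0,4],0],[[0,0,4],0],[[0,0,0],0]]' 0.55; python3 - <<'E'
from h import *
snap('wrist','w3');snap('top','top1');snap('scene','scene1')
def pan(f,x0,y0,x1,y1,w,h):
    im=cv2.imread(f'pics/{f}.png')[y0:y1,x0:x1]; return cv2.resize(im,(w,h),interpolation=cv2.INTER_CUBIC)
a=np.hstack([pan('w3',160,0,480,480,400,600),np.vstack([pan('scene1',290,160,440,272,400,300),pan('top1',245,120,345,195+0,400,300) if 0 else pan('top1',245,165,345,240,400,300)])])
cv2.imwrite('pics/m2.png',a)
E
```

```text
time_s: 8.0
ee_pos: [0.6017, -0.3111, 0.2574]
eef_rot: [-3.134, 0.01, -3.016]
force: [0.4, -0.2, 0.8]
grip_width: 0.0515
grip_force: 0.0
```

View pics/m2.png

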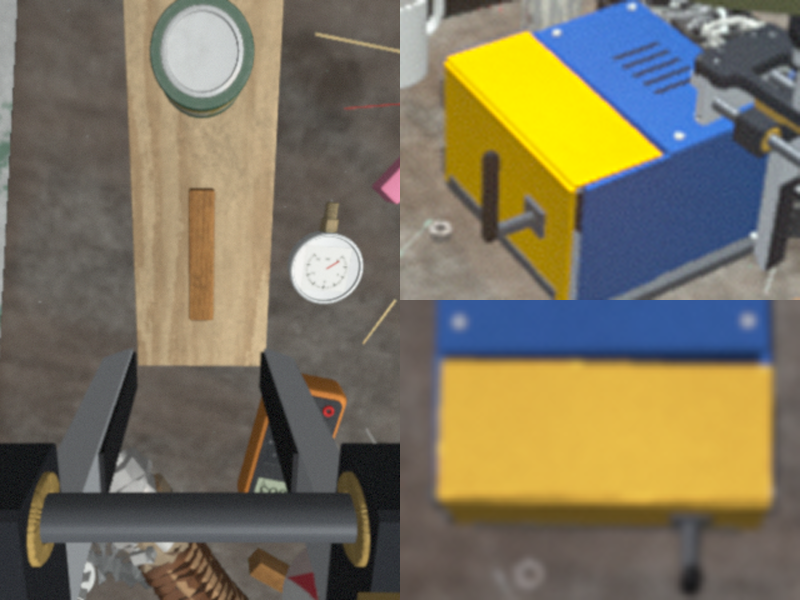

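The stick lies flat on the board, at crop (201,253), clear of the tin and the edges. In the scene panel the handle bar runs from its top (490,155) to its bottom (489,238). The door's front top corners are at (447,62) and (574,190), and in the top panel at (436,498) and (773,498).

```bash
python3 - <<'E'
from h import *
t=load('top1');s=load('scene1')
S=lambda x,y:(s,290+(x-400)/2.6667,160+y/2.6786); T=lambda x,y:(t,245+(x-400)/4,165+(y-300)/4)
L,e1=tri(S(447,62),T(436,498));R,e2=tri(S(574,190),T(773,498));print(L,e1,R,e2)
h,e=tri(S(490,158),T(690,570));print('handle',h,e)
for q in ((436,498),(773,498),(437,360),(773,360)): print(atz(*T(*q),.155).round(4))
hl=atz(*T(690,572),.175);print('handle z175',hl)
o,d=ray(*S(490,158)); print(o+d*(.175-o[2])/d[2])
o,d=ray(*S(489,197)); print('mid ray z135',o+d*(.135-o[2])/d[2])
E
```

```text
[0.59334721 0.14610801 0.14818188] [np.float64(1.5846935465685894), np.float64(1.5846935465687717)] [ 0.59599055 -0.06105018  0.15059416] [np.float64(1.592260560604873), np.float64(1.5922605606048068)]
handle [ 0.5485862  -0.01067057  0.16609486] [np.float64(1.317725488153926), np.float64(1.317725488154034)]
[0.5911 0.1461 0.155 ]
[ 0.5968 -0.0616  0.155 ]
[0.6773 0.1487 0.155 ]
[ 0.6832 -0.0597  0.155 ]
handle z175 [ 0.54771873 -0.01113115  0.175     ]
[ 0.54151783 -0.01993214  0.175     ]
mid ray z135 [ 0.54172409 -0.01900968  0.135     ]
```

```bash
python3 -m pendant '[[[-0.38,2.13,0],-0.119],[[-0.38,2.13,0],-0.119],[[-0.38,2.13,0],-0.119],[[-0.38,2.13,0],-0.119],[[-0.38,2.13,0],-0.119],[[-0.38,2.13,0],-0.119],[[-0.38,2.13,0],-0.119],[[-0.38,2.13,0],-0.119],[[-0.38,2.13,0],-0.119],[[-0.38,2.13,0],-0.119],[[-0.38,2.13,0],-0.119],[[-0.38,2.13,0],-0.119],[[-0.38,2.13,0],-0.119],[[-0.38,2.13,0],-0.119],[[0,0,0],0],[[0,0,0],0]]' 0.45; python3 - <<'E'
from h import *
w=load('w1');t=load('top1')
print(tri((w,267,437),(t,317.5,232.7)), atz(w,267,437,.175), atz(w,279,362,.098), atz(t,317.5,237,.098))
w=snap('wrist','w4'); print(proj(w,(.549,-.013,.175)))
E
```

```text
time_s: 9.48
ee_pos: [0.5465, -0.0114, 0.2462]
eef_rot: [-3.139, -0.0, 1.604]
force: [0.4, -0.8, 0.7]
grip_width: 0.0426
grip_force: 0.0
(array([ 0.54875013, -0.01092876,  0.17326887]), [np.float64(0.25706484094522986), np.float64(0.25706484094519444)]) [ 0.54740914 -0.00982911  0.175     ] [ 0.54183319 -0.00693588  0.098     ] [ 0.54456914 -0.01280489  0.098     ]
[np.float64(319.9912734923582), np.float64(254.3839433999382)]
```

View pics/w4.png

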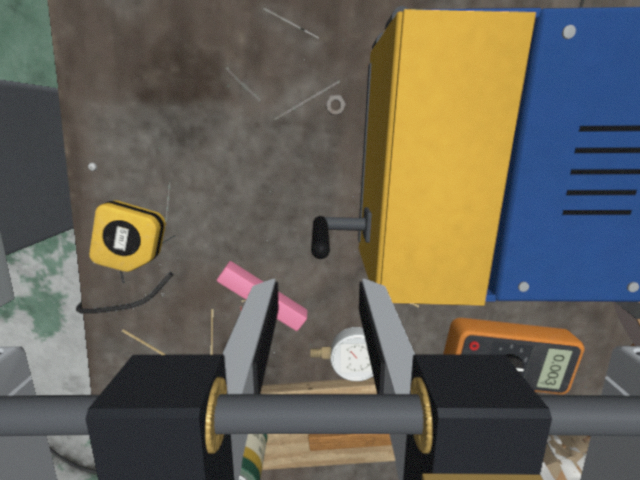

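The bar's top end is at (320,250), where the estimate (.549,−.011) projects. Its foot arm runs to the panel at (365,222). The hood's front corners are at (400,12) and (381,302).

```bash
python3 - <<'E'
from h import *
w=load('w4'); a=atz(w,400,12,.155);b=atz(w,381,302,.155);print(a,b,np.linalg.norm(a-b),np.arctan2(-(a-b)[0],(a-b)[1]))
E
python3 -m pendant '[[[0.2,0,-2],0],[[0,0,-3],0],[[0,0,-3],0],[[0,0,-3],0],[[0,0,-1.3],0],[[0,0,-0.6],0],[[0,0,0],0],[[0,0,0],0]]'
```

```text
[0.59448568 0.14476247 0.155     ] [ 0.59932123 -0.05839492  0.155     ] 0.20321492742520886 0.0237975092195072
time_s: 10.2
ee_pos: [0.5494, -0.0126, 0.119]
eef_rot: [3.141, 0.0, 1.601]
force: [-0.1, 0.5, 1.0]
grip_width: 0.0424
grip_force: 0.0
```

```bash
python3 -m pendant '[[[0,0,0],0],[[0,0,0],0],[[0,0,0],0],[[0,0,0],0],[[0,0,0],0],[[0,0,0],0]]' 0 8; python3 - <<'E'
import numpy as np
# hinge est, handle est
H=np.array([.5925,.1465]); P=np.array([.5488,-.0115]); r=P-H; print(np.hypot(*r))
N=24; pr=P
for k in range(1,N+1):
    a=-1.4*k/N; q=H+np.array([[np.cos(a),-np.sin(a)],[np.sin(a),np.cos(a)]])@r
    print(k,((q-pr)*100).round(2),(q).round(3)); pr=q
E
```

```text
time_s: 10.7
ee_pos: [0.5492, -0.012, 0.1188]
eef_rot: [3.141, 0.0, 1.601]
force: [-0.4, 0.4, 2.6]
grip_width: 0.0137
grip_force: 8.0
0.16393196759631726
1 [-0.91  0.28] [ 0.54  -0.009]
2 [-0.9   0.33] [ 0.531 -0.005]
3 [-0.87  0.39] [ 0.522 -0.001]
4 [-0.85  0.44] [0.513 0.003]
5 [-0.82  0.49] [0.505 0.008]
6 [-0.79  0.53] [0.497 0.013]
7 [-0.76  0.58] [0.49  0.019]
8 [-0.73  0.62] [0.482 0.025]
9 [-0.69  0.66] [0.475 0.032]
10 [-0.65  0.7 ] [0.469 0.039]
11 [-0.61  0.74] [0.463 0.046]
12 [-0.56  0.77] [0.457 0.054]
13 [-0.52  0.8 ] [0.452 0.062]
14 [-0.47  0.83] [0.447 0.07 ]
15 [-0.42  0.86] [0.443 0.079]
16 [-0.37  0.88] [0.44  0.088]
17 [-0.32  0.9 ] [0.436 0.097]
18 [-0.26  0.92] [0.434 0.106]
19 [-0.21  0.93] [0.432 0.115]
20 [-0.16  0.94] [0.43  0.125]
21 [-0.1   0.95] [0.429 0.134]
22 [-0.04  0.96] [0.429 0.144]
23 [0.01 0.96] [0.429 0.153]
24 [0.07 0.95] [0.429 0.163]
```

```bash
python3 -m pendant '[[[-0.91,0.28,0],-0.0583],[[-0.9,0.33,0],-0.0583],[[-0.87,0.39,0],-0.0583],[[-0.85,0.44,0],-0.0583],[[-0.82,0.49,0],-0.0583],[[-0.79,0.53,0],-0.0583],[[0,0,0],0]]'
```

```text
time_s: 11.28
ee_pos: [0.4973, 0.014, 0.1188]
eef_rot: [3.141, -0.002, 1.248]
force: [3.3, 5.6, -2.6]
grip_width: 0.0134
grip_force: 8.0
```

```bash
python3 -m pendant '[[[-0.76,0.58,0],-0.0583],[[-0.73,0.62,0],-0.0583],[[-0.69,0.66,0],-0.0583],[[-0.65,0.7,0],-0.0583],[[-0.61,0.74,0],-0.0583],[[-0.56,0.77,0],-0.0583],[[-0.52,0.8,0],-0.0583],[[-0.47,0.83,0],-0.0583],[[0,0,0],0]]'
```

```text
time_s: 12.03
ee_pos: [0.4481, 0.071, 0.1189]
eef_rot: [3.141, -0.003, 0.782]
force: [6.5, 3.5, -2.2]
grip_width: 0.014
grip_force: 8.0
```

```bash
python3 -m pendant '[[[-0.42,0.86,0],-0.0583],[[-0.37,0.88,0],-0.0583],[[-0.32,0.9,0],-0.0583],[[-0.26,0.92,0],-0.0583],[[-0.21,0.93,0],-0.0583],[[-0.16,0.94,0],-0.0583],[[-0.1,0.95,0],-0.0583],[[-0.04,0.96,0],-0.0583],[[0.01,0.96,0],-0.0583],[[0.07,0.95,0],-0.0583],[[0,0,0],0],[[0,0,0],0]]'
```

```text
time_s: 13.03
ee_pos: [0.4298, 0.1624, 0.1188]
eef_rot: [-3.141, -0.001, 0.204]
force: [-1.5, 0.0, 6.4]
grip_width: 0.0138
grip_force: 8.0
```

```bash
python3 -m pendant '[[[0,0,0],0],[[0,0,0],0],[[0,0,0],0],[[0,0,2],0],[[0,0,4],0],[[0,0,4],0],[[0,0,4],0],[[0,0,1],0],[[0,0,0],0]]' 0.4; python3 -m pendant '[[[1.3,-0.8,0],0.117],[[1.3,-0.8,0],0.117],[[1.3,-0.8,0],0.117],[[1.3,-0.8,0],0.117],[[1.3,-0.8,0],0.117],[[1.3,-0.8,0],0.117],[[1.3,-0.8,0],0.117],[[1.3,-0.8,0],0.117],[[1.3,-0.8,0],0.117],[[1.3,-0.8,0],0.117],[[1.3,-0.8,0],0.117],[[1.3,-0.8,0],0.117],[[1.3,-0.8,0],0],[[0,0,0],0],[[0,0,0],0]]' 0 10; python3 - <<'E'
from h import *
snap('wrist','w5')
E
```

```text
time_s: 13.78
ee_pos: [0.4306, 0.1621, 0.2712]
eef_rot: [-3.141, -0.005, 0.202]
force: [0.5, 0.4, -0.2]
grip_width: 0.0376
grip_force: 0.0
time_s: 15.03
ee_pos: [0.5984, 0.0578, 0.2663]
eef_rot: [-3.139, -0.0, 1.604]
force: [-0.0, -0.2, 0.0]
grip_width: 0.0003
grip_force: 0.0
```

View pics/w5.png

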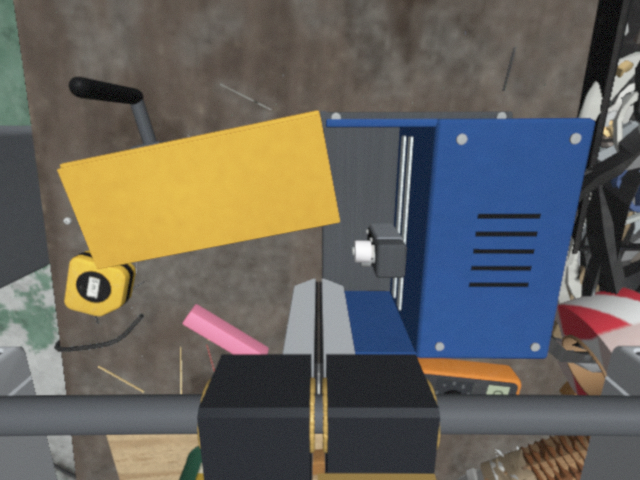

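The door is wide open, with its hood now at (60,165)–(339,221). The white roller is at (362,252), the switch head at (388,250), and the bay's left wall along row 123. The bay is free between them.

```bash
python3 - <<'E'
from h import *
w=load('w5'); t=snap('top','top2')
r=atz(w,362,252,.132);print('roller',r); print('rollerends',atz(w,353,252,.132),atz(w,371,252,.132))
print('hood',atz(w,339,221,.155),atz(w,320,112,.155), atz(w,62,165,.155)); print('head',atz(w,373,226,.1),atz(w,405,275,.1)); print('wall',atz(w,330,124,.15))
a=atz(w,320,112,.155)-atz(w,62,165,.155); print('door ang',np.pi/2-np.arctan2(-a[1],a[0])*1)
print(proj(t,r)); 
p=np.array(proj(t,r)).astype(int); im=t['color'][p[1]-8:p[1]+9,p[0]-8:p[0]+9].astype(int).min(2); print(im)
s=snap('scene','scene2'); print(proj(s,r))
E
```

```text
roller [0.63880616 0.03787692 0.132     ]
rollerends [0.63082775 0.03760407 0.132     ] [0.64678106 0.03814989 0.132     ]
hood [0.61556763 0.07115294 0.155     ] [0.59747823 0.15321098 0.155     ] [0.40207016 0.10780149 0.155     ]
head [0.65179829 0.05375091 0.1       ] [0.68740768 0.00449915 0.1       ]
wall [0.60533603 0.14508402 0.15      ]
door ang 1.7991266975001379
[np.float64(298.602634064495), np.float64(198.01808904357617)]
[[ 69  69  69  69  70  70  69  69  69  69  69  68  69  68  67  72  77]
 [ 66  67  67  67  67  67  68  67  67  67  68  67  67  65  65  70  77]
 [ 66  66  67  66  66  65  65  66  65  65  66  66  66  64  63  69  75]
 [ 65  65  65  65  63  63  64  64  64  64  63  64  64  63  64  70  78]
 [ 62  63  63  63  62  62  62  63  62  62  62  62  63  62  68  84  93]
 [ 60  61  61  60  60  60  60  60  60  60  60  60  59  61  73  99 110]
 [ 58  59  59  58  58  59  59  58  59  59  59  58  58  59  73  98 108]
 [ 56  57  57  56  56  57  56  56  57  56  57  57  56  57  65  85  95]
 [ 55  54  54  55  54  53  55  54  54  54  54  54  54  54  64  84  94]
 [ 52  52  51  52  52  51  52  52  52  53  51  52  52  53  64  86  97]
 [ 50  48  49  49  50  49  50  48  49  50  49  49  48  51  59  76  88]
 [ 46  47  46  46  47  45  45  47  45  46  45  45  46  45  52  66  78]
 [ 42  43  44  42  43  43  43  42  43  43  43  42  44  43  48  62  76]
 [ 40  40  39  39  39  39  40  39  40  44  49  53  52  48  50  63  76]
 [ 42  42  40  38  36  36  38  38  47  65  86  95  89  73  63  70  80]
 [ 46  46  41  39  37  37  39  51  74 108 136 148 136 108  83  81  85]
 [ 47  45  41  37  38  40  53  80 116 154 182 189 171 133  98  87  89]]
[np.float64(347.6767427157819), np.float64(207.1336400129807)]
```

```bash
python3 - <<'E'
from h import *
t=load('top2');s=load('scene2');w=load('w5')
def blob(c,x0,y0,x1,y1,th):
    m=(c['color'][y0:y1,x0:x1].min(2)>th).astype(np.uint8); n,_,st,ce=cv2.connectedComponentsWithStats(m)
    for i in range(1,n):
        if st[i][4]>5: print(st[i]+[x0,y0,0,0,0],ce[i]+[x0,y0])
    return
print('top');blob(t,285,190,325,225,110)
print('wrist');blob(w,345,235,385,270,190)
print('scene');blob(s,325,190,375,225,170)
def pan(f,x0,y0,x1,y1,w,h):
    im=cv2.imread(f'pics/{f}.png')[y0:y1,x0:x1]; return cv2.resize(im,(w,h),interpolation=cv2.INTER_CUBIC)
cv2.imwrite('pics/m3.png',np.hstack([pan('top2',245,165,345,240,400,300),pan('scene2',290,160,410,250,400,300)]))
E
```

```text
top
[285 205  19  12 120] [295.975      210.93333333]
wrist
[355 241  19  19 307] [363.76547231 250.11400651]
scene
[341 199  10  19  78] [346.34615385 207.38461538]
[353 210   7   6  13] [355.76923077 212.53846154]
```

View pics/m3.png

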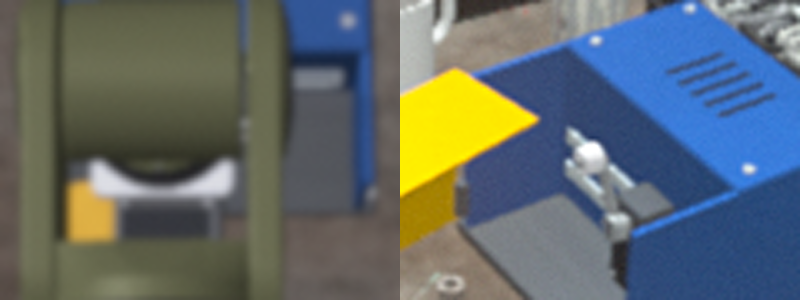

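The top view is blocked by the robot arm, so the white blob there isn't the roller. The scene panel shows the roller at (590,155), i.e. pixel (347,206.5).

```bash
python3 - <<'E'
from h import *
s=load('scene2');w=load('w5')
print(tri((w,363,250.5),(s,346.8,206.8)), atz(s,346.8,206.8,.132), atz(w,363,250.5,.132), atz(s,346.8,206.8,.139))
t=load('top1');
E
```

```text
(array([0.63871816, 0.03975909, 0.13205307]), [np.float64(0.9423270748340817), np.float64(0.9423270748341248)]) [0.63774427 0.03991834 0.132     ] [0.63959735 0.03930806 0.132     ] [0.63252012 0.0321539  0.139     ]
```

The two views agree: roller at (.639,.040,.132). I'll go down beside it on the hinge side with the fingers shut.

```bash
python3 -m pendant '[[[2,0.8,0],0],[[2.5,0.8,0],0],[[0,0,0],0],[[0,0,-3],0],[[0,0,-4],0],[[0,0,-4],0],[[0,0,-2],0],[[0,0,-1],0],[[0,0,-0.6],0],[[0,0,0],0],[[0,0,0],0]]' 0 10
```

```text
time_s: 16.1
ee_pos: [0.6443, 0.0742, 0.1242]
eef_rot: [3.139, -0.0, 1.606]
force: [0.1, 0.2, 0.0]
grip_width: 0.0005
grip_force: 0.0
```

```bash
python3 -m pendant '[[[0,-0.5,-0.3],0],[[0,-0.5,0],0],[[0,-0.5,0],0],[[0,-0.4,0],0],[[0,-0.4,0],0],[[0,-0.4,0],0],[[0,0,0],0],[[0,0,0],0]]'
```

```text
time_s: 16.77
ee_pos: [0.6441, 0.0472, 0.1201]
eef_rot: [3.14, -0.001, 1.605]
force: [-0.1, 5.2, 2.8]
grip_width: 0.0007
grip_force: 2.6
```

```bash
python3 -m pendant '[[[0,-0.4,0],0],[[0,-0.4,0],0],[[0,-0.4,0],0],[[0,-0.4,0],0],[[0,-0.4,0],0],[[0,0,0],0],[[0,0,0],0]]'; python3 - <<'E'
from h import *
s=snap('scene','scene3');snap('wrist','w6')
for a in (0,.3,.5,.6,.7,.8,.9):
    y0=.0395-.0222; p=(.6387,y0+.052*np.sin(.44-a),.085+.052*np.cos(.44-a)); print(a,np.round(proj(s,p),1))
c=s['color'][190:230,320:380]; m=(c.min(2)>170).astype(np.uint8);n,_,st,ce=cv2.connectedComponentsWithStats(m)
for i in range(1,n):
    if st[i][4]>10: print(st[i],ce[i]+[320,190])
E
```

```text
time_s: 17.35
ee_pos: [0.6441, 0.0276, 0.1204]
eef_rot: [3.14, -0.001, 1.606]
force: [0.2, 7.2, 4.7]
grip_width: 0.0007
grip_force: 3.5
0 [347.3 206.8]
0.3 [350.9 208.7]
0.5 [353.4 211. ]
0.6 [354.6 212.4]
0.7 [355.9 214. ]
0.8 [357.  215.7]
0.9 [358.2 217.6]
[20 18 14 13 32] [346.59375 214.625  ]
[30 18  9  9 60] [354.71666667 211.65      ]
```

```bash
python3 -m pendant '[[[0,-0.3,0],0],[[0,-0.3,0],0],[[0,-0.3,0],0],[[0,-0.2,0],0],[[0,0,0],0],[[0,0,0],0]]'; python3 - <<'E'
from h import *
s=snap('scene','scene4')
c=s['color'][190:230,320:380]; m=(c.min(2)>170).astype(np.uint8);n,_,st,ce=cv2.connectedComponentsWithStats(m)
for i in range(1,n):
    if st[i][4]>10: print(st[i],ce[i]+[320,190])
E
```

```text
time_s: 17.95
ee_pos: [0.6441, 0.0176, 0.1198]
eef_rot: [3.14, -0.003, 1.606]
force: [2.1, 12.0, 0.8]
grip_width: 0.0004
grip_force: 5.7
[21 10  7  6 14] [344.14285714 202.14285714]
[20 18 15 14 34] [347.         214.97058824]
[33 21  9 10 61] [357.29508197 214.91803279]
```

The roller is at about 0.78 rad by the picture, which is past the click. I'll back off and lift out.

```bash
python3 -m pendant '[[[0,0.5,0],0],[[0,0.7,0],0],[[0,0.7,0],0],[[0,0.7,0],0],[[0,0.8,0],0],[[0,0.8,0],0],[[0,0.8,0],0],[[0,0.6,0],0],[[0,0,0],0],[[0,0,2],0],[[0,0,4],0],[[0,0,4],0],[[0,0,4],0],[[0,0,1],0],[[0,0,0],0]]'; python3 -m pendant '[[[-2,0,0],0],[[-3,-1,0],0],[[-3,-2,1],0],[[-3,-2,1],0],[[-3,-2,1],0],[[-3,-2,1],0],[[-3,-2,1],0],[[-3,-2,1],0],[[0,0,0],0],[[0,0,0],0]]'; python3 - <<'E'
from h import *
s=snap('scene','scene5');snap('top','top5')
c=s['color'][190:230,320:380]; m=(c.min(2)>170).astype(np.uint8);n,_,st,ce=cv2.connectedComponentsWithStats(m)
for i in range(1,n):
    if st[i][4]>10: print(st[i],ce[i]+[320,190])
a=cv2.imread('pics/top5.png')[100:400,140:500];b=cv2.imread('pics/scene5.png')[120:480,170:560]
cv2.imwrite('pics/m5.png',np.hstack([cv2.resize(a,(400,333)),cv2.resize(b,(400,369))[:333]]))
E
```

```text
time_s: 19.25
ee_pos: [0.6447, 0.0717, 0.2735]
eef_rot: [3.135, 0.0, 1.605]
force: [0.1, -0.7, -1.2]
grip_width: 0.0004
grip_force: 0.0
time_s: 20.08
ee_pos: [0.413, -0.0587, 0.3291]
eef_rot: [3.141, 0.0, 1.603]
force: [1.0, -0.3, -0.0]
grip_width: 0.0007
grip_force: 0.0
[21  9 10 19 79] [346.34177215 207.43037975]
[33 20  7  6 15] [355.86666667 212.8       ]
[33 34  5  3 13] [354.92307692 225.15384615]
```

View pics/m5.png

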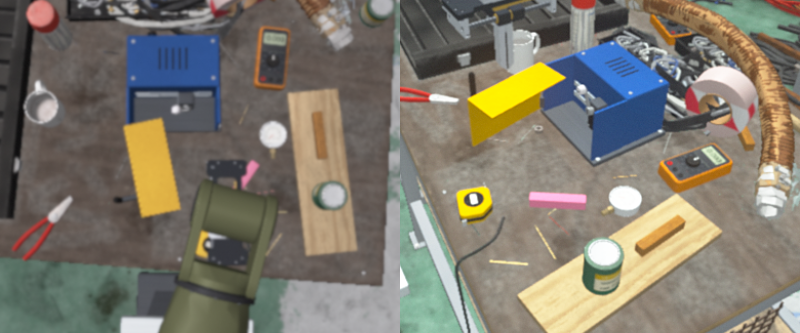

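The roller is back at its rest pixel (346.3,207.4). The door is wide open at (150,165) in the left panel, and the stick lies flat on the board at (320,135), clear of the tin. Nothing else has moved.

```bash
python3 -c "
from station import ctrl
print(ctrl.hand_in())"
```

```text
the job is handed in; nothing more can be done
None
```

I handed in the job at about 20 s: the stick lies flat on the board clear of the tin, the door was left open at about 1.4 rad, and the roller arm was pushed to about 0.78 rad by the camera picture (it clicks at 0.6) and sprang back to rest.

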